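# Pack the finished bearing block and close the carton

### The job

Take the finished blue bearing block out of the steel catch tray and set it gently, base down, on the floor of the cardboard carton; don't drop it in. Then fold both side flaps in flat, and only after that fold the lid down flat over them. Don't crush the carton, and leave the coffee cup and tape measure where they are.

Things in the scene. Friction and masses are not known exactly. Their poses are not given: they have to be found in the camera images.
- carton: Brown cardboard carton fixed on the desk, left or right of centre: outside 150 mm (its x), 210 mm (its y), 90 mm high, walls and floor 5 mm thick. Origin at the centre of its underside, z up. Its x axis points from the lid's hinge side (the wall nearest the robot) to the far wall; its left wall is at +y, its right wall at -y.
- flap_left (a joint): Angle of the carton's left (+y) side flap (a 142 mm x 75 mm x 4 mm cardboard panel, hinged along the carton's left (+y) short wall): 0 = folded in, lying flat over the carton; 1.57 = standing straight up; larger = leaning outwards; end stops at 0 and 2.6. Light (30 g), hinge friction 0.03 N m, stays about where it is left.
- flap_right (a joint): Angle of the carton's right (-y) side flap (a 142 mm x 75 mm x 4 mm cardboard panel, hinged along the carton's right (-y) short wall): 0 = folded in, lying flat over the carton; 1.57 = standing straight up; larger = leaning outwards; end stops at 0 and 2.6. Light (30 g), hinge friction 0.03 N m, stays about where it is left.
- lid (a joint): Angle of the carton's lid panel (206 mm wide along the carton's y, 150 mm long, 4 mm thick cardboard, hinged along the top of the wall nearest the robot): 0 = closed, flat over the whole carton; 1.57 = straight up; larger = leaning towards the robot; end stops at 0 and 2.4. 60 g, hinge friction 0.07 N m, stays about where it is left.
- flap_left_hinge (a point): Middle of the left flap's hinge line: carton frame (0, 105, 88) mm; the line runs along the carton's x.
- flap_left_edge (a point): Middle of the left flap's free edge, 75 mm from its hinge.
- flap_right_hinge (a point): Middle of the right flap's hinge line: carton frame (0, -105, 88) mm; the line runs along the carton's x.
- flap_right_edge (a point): Middle of the right flap's free edge, 75 mm from its hinge.
- lid_hinge (a point): Middle of the lid's hinge line: carton frame (-75, 0, 96) mm; the line runs along the carton's y.
- lid_edge (a point): Middle of the lid's free edge, 150 mm from its hinge.
- catch_tray: Shallow open steel catch tray from the lathe, fixed on the desk: 200 mm (its x) x 180 mm (its y) x 40 mm high, walls and floor 4 mm thick. Origin at the centre of its underside, z up.
- bearing_block: Finished blue pillow-block bearing, loose in the catch tray, standing on its base plate. Base 100 mm (its x) x 44 mm (its y) x 14 mm; in its middle a round-topped hump 50 mm long (x), 40 mm wide (y), top 59 mm above the underside: grip its flat end faces at y = +-20 mm. Origin at the centre of its underside, z up. About 0.3 to 0.65 kg.
- coffee_cup: Bystander: white paper coffee cup with lid, 82 mm across at the top, 108 mm high, beyond the work area. Origin at the centre of its underside.
- tape_measure: Bystander: yellow tape measure, 75 x 70 x 42 mm, beyond the work area. Origin at the centre of its underside.
There are look-alikes about, which are no part of the job. Of the things like the bearing_block, leave any that is white; of the rest the larger one is meant.

How it is judged:
By the outcome, as a careful person would: the job done as asked, in the order asked, and still so for the second after the job is handed in, with the robot touching nothing.
It also fails if it takes over 72 s, if anything falls off the work surface, if the arm or the gripper's body presses on something with over 40 N, if the wrist force passes 120 N, or if a joint passes its speed limit or range.

### The arm

A 6-joint arm with a two-finger parallel gripper is mounted at the origin on the work surface. World frame = base frame: x ahead of the robot, y to its left, z up, the work surface at z = 0. Lengths are in m, angles in rad, forces in N, time in s.
With the tool pointing down it reaches from about 0.325 to 0.775 m from the base axis. Payload 5.5 kg.
Tool frame: the origin (TCP) lies midway between the tips of the shut fingers; the grasp point (between the pads) lies arm.grip_point_offset behind it (arm.grip_point_offset is the distance from the TCP to the grasp point, in m); z points along the fingers, y is the direction in which the jaws open and shut (so a half turn about z gives the same grasp; the last joint's range is limited). The gripper opens to 85 mm and grips with 20 to 120 N. Pads are 22 mm wide; open, the fingers measure 114 mm over their backs; the gripper's body (76 mm by 85 mm) begins 54 mm behind the grasp point. The pads swing forward as they close: fully open they stand 13 mm farther back than shut.
Start: joints at [-1.314, 0.091, 1.231, -0, 1.82, -0.057], TCP at [0.185, -0.571, 0.231] pointing down, gripper open.
Joint ranges: [-2.87, 2.87], [-0.86, 2.18], [0.17, 2.46], [-1.51, 4.65], [0.06, 2.69], [-2.65, 2.65]. Speed limits (rad/s): [2.57, 2.57, 3.01, 3.14, 3.14, 3.14].

### API

Orientations are given as a rotation vector (axis times angle).
In Python, from workcell import arm, cams, job, nets gives the robot as it stands.
- The arm moves only by the shell command python3 -m crank 'ROWS' [FORCE]. ROWS is JSON, a list of rows, each a list of 7 numbers: the shift along the tool's x, y, z in mm, then the turn, a rotation vector about the tool's x, y, z in degrees, then the opening, from 0 (shut) to 1 (fully open). In form: [[dx, dy, dz, ax, ay, az, fingers], ...]. A call has 1 to 12 rows; each row shifts and turns the pose as measured when the row begins, along the tool's axes as they then stand; what a row does not reach is not made up. A row lasts 1/8 s, in which the tool goes at most 62.5 mm and 10.7 degrees, less where a joint would pass 70% of its speed; a pose out of reach is approached as far as the arm can. A call is refused whole if a number of a shift passes 62.5 or a number of a turn 10.7, either way. A call with a gripper value outside its range is refused whole. The fingers move at their own pace and stop on an object; FORCE is the grip in N (left out, the last holds). Time passes only in rows, so rows that do not move let the fingers close. It gives the time, the measured TCP pose, the force and the opening at its end, in the units of the state.
- arm.observe(): the state, without advancing time (a new reading comes with each control period).
- cams.capture(name): name is "side" or "top" or "wrist"; returns the picture (480x640x3 uint8, red, green, blue); there is no depth.
- cams.camera_info(name): a dict with "K" (3x3 intrinsics, pixels), "dist_coeffs" ([k1, k2, p1, p2, k3] as OpenCV has them; the pictures are not rectified), "eye" and "orientation" of the camera in the world; the wrist camera has in their place "mount" (4x4, takes a point from camera to tool coordinates, whose origin is the TCP and whose axes are the flange's). Camera axes: x right, y down, z forward; pixel columns grow to the right and rows downward; lengths in m; the calibration is good to about 2 mm. A picture is of the moment at which its call begins: read the wrist's pose just before it. camera_info takes no time and is no camera call.
- job.finish_job(): hands the job in, once; it reports no verdict.
Trained networks look in the newest picture that a camera, given by its name, has taken for a name from the list of things; names that differ only in an ending like _2 or _b are one class to them, and where a whole thing is asked for, a point or a joint stands for the part that bears it (a point fixed in the world has none). Each returns a list of dicts, best first, with "score" (0 to 1); they miss things now and then, are a little off and sometimes report something else, mostly with a low value. They report only what shows in the picture. A call takes as long as a camera call. They do not tell look-alikes from the thing itself.
- nets.trace(query, camera): "region" (480x640 bool, what is visible of it) and "extent" ([left, top, right, bottom] in pixels, round what is visible of it).
- nets.pinpoint(query, camera): "pixel" ([row, column] in pixels: a listed point, or the origin of a listed thing).
The state is a dict: "time_s": time; "q": joint angles; "joint_velocities": joint speeds; "joint_torque": joint torques, N m; "tcp_pos": TCP position; "tool_rot": TCP orientation; "force": force on the tool from outside, world axes, zero at the start; "ft_torque": the same for the moment, N m; "grip_width": finger opening in m.
Only numpy, scipy, OpenCV 4.12 (cv2) and the standard library are available. Lean on these libraries where they do the work, as an engineer would, in place of code of your own. Each camera call takes 0.05 s, during which the arm holds its last target.

## Working session

There is one attempt and no reset: what is moved stays moved. The work goes in short steps, Python scripts to look and compute and a shell command to move; the robot and the scene stay as the last step left them, time stands still between calls to the robot, and variables do not carry over. Pictures are saved under pics/ and viewed, and the job is handed in when it is done.

```bash
ls; mkdir -p pics; python3 - <<'E'
from workcell import arm,cams,job,nets
import cv2
s=arm.observe(); print(s, arm.grip_point_offset)
for n in ("side","top","wrist"):
    im=cams.capture(n); cv2.imwrite(f"pics/{n}0.png",im[:,:,::-1]); print(n,cams.camera_info(n))
E
```

```text
pics
{'time_s': 0.0, 'q': array([-1.31369364e+00,  9.18960590e-02,  1.23193093e+00,  1.27302594e-05,
        1.81982556e+00, -5.66979625e-02]), 'joint_velocities': array([ 1.17820332e-03, -5.03720565e-04,  2.11355285e-03, -1.99020178e-04,
        4.36123202e-05,  7.43914322e-04]), 'joint_torque': array([-1.34896265e-03, -4.58734989e+01, -4.18020666e+01, -1.66079799e-04,
        1.17685535e-02, -1.27112247e-05]), 'tcp_pos': array([ 0.1851321 , -0.57040667,  0.23010318]), 'tool_rot': array([-3.10097611e+00, -4.90581375e-01,  3.04194747e-04]), 'force': array([-0.44911521, -0.518784  , -0.5504699 ]), 'ft_torque': array([ 0.05849684,  0.0106101 , -0.00210791]), 'grip_width': 0.08506644779710519} 0.0187
side {'K': array([[495.18925528,   0.        , 320.67762809],
       [  0.        , 495.18925528, 229.97174347],
       [  0.        ,   0.        ,   1.        ]]), 'dist_coeffs': array([-0.12736397,  0.        ,  0.        ,  0.        ,  0.        ]), 'eye': array([0.15605052, 0.80011733, 0.60299485]), 'orientation': array([-0.55223681,  2.45378809, -1.45370188])}
top {'K': array([[574.3
[... 250 characters left out ...]
325801, -0.02675532,  1.19243404]), 'orientation': array([-2.14958152,  2.1507631 , -0.21458652])}
wrist {'K': array([[410.70121689,   0.        , 316.9075213 ],
       [  0.        , 410.70121689, 244.04576963],
       [  0.        ,   0.        ,   1.        ]]), 'dist_coeffs': array([0.00985978, 0.        , 0.        , 0.        , 0.        ]), 'mount': array([[-1.41346284e-04, -9.58458558e-01, -2.85231787e-01,
         7.26718827e-02],
       [ 9.99999923e-01, -2.39876135e-04,  3.10502076e-04,
         4.42672138e-04],
       [-3.66023671e-04, -2.85231721e-01,  9.58458518e-01,
        -1.42496992e-01],
       [ 0.00000000e+00,  0.00000000e+00,  0.00000000e+00,
         1.00000000e+00]])}
```

View pics/side0.png

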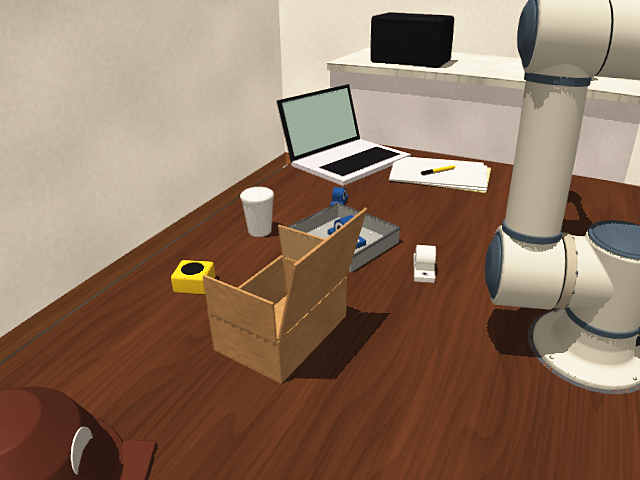

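View pics/top0.png

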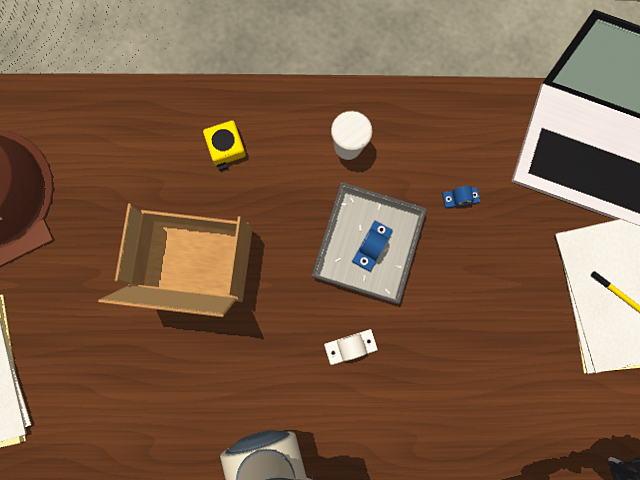

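View pics/wrist0.png

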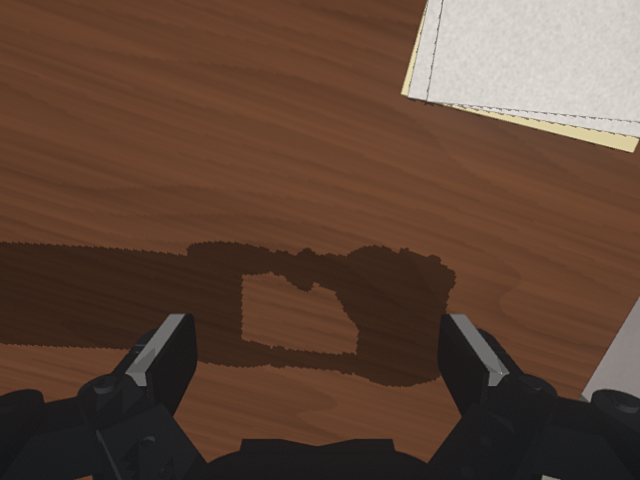

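The side and top pictures show three bearing-like things in the top view: a blue one in the tray (375,245), a smaller blue one outside it (462,197), and a white one (350,347). The larger blue one in the tray fits the description. I'll confirm that in an enlarged crop and measure.

```bash
cat > h.py <<'E'
import numpy as np, cv2
from scipy.spatial.transform import Rotation as R
from workcell import arm,cams,job,nets
def cam(n,s=None):
    i=cams.camera_info(n)
    if n=="wrist":
        s=s or arm.observe(); T=np.eye(4);T[:3,:3]=R.from_rotvec(s["tool_rot"]).as_matrix();T[:3,3]=s["tcp_pos"]
        M=T@np.array(i["mount"]); return i["K"],i["dist_coeffs"],M[:3,3],M[:3,:3]
    return i["K"],i["dist_coeffs"],np.array(i["eye"]),R.from_rotvec(i["orientation"]).as_matrix()
def ray(c,uv):
    K,d,e,Rm=c; p=cv2.undistortPoints(np.array([[uv]],float),K,d)[0,0]
    v=Rm@np.array([p[0],p[1],1]); return e,v/np.linalg.norm(v)
def onz(c,uv,z):
    e,v=ray(c,uv); return e+v*(z-e[2])/v[2]
def proj(c,P):
    K,d,e,Rm=c; rv=cv2.Rodrigues(Rm.T)[0]
    return cv2.projectPoints(np.array(P,float).reshape(-1,3),rv,-Rm.T@e,K,d)[0][:,0]
def tri(obs):
    A=np.zeros((3,3));b=np.zeros(3);L=[]
    for c,uv in obs:
        e,v=ray(c,uv);M=np.eye(3)-np.outer(v,v);A+=M;b+=M@e;L.append((e,v))
    x=np.linalg.solve(A,b); return x,[round(1000*float(np.linalg.norm((np.eye(3)-np.outer(v,v))@(x-e))),1) for e,v in L]
def shot(n,f):
    s=arm.observe();im=cams.capture(n);cv2.imwrite(f"pics/{f}.png",im[:,:,::-1]);return im,cam(n,s)
E
python3 - <<'E'
from h import *
np.set_printoptions(precision=4,suppress=True)
it,ct=shot("top","top1"); is_,cs=shot("side","side1")
cv2.imwrite("pics/crop1.png",cv2.resize(it[150:390,300:500,::-1],None,fx=2.5,fy=2.5,interpolation=cv2.INTER_CUBIC))
for q in ["flap_left_hinge","flap_right_hinge","flap_left_edge","flap_right_edge","lid_hinge","lid_edge","carton","catch_tray","bearing_block"]:
    o={}
    for n in("top","side"):
        r=nets.pinpoint(q,n); o[n]=[(round(x["score"],2),np.round(x["pixel"],1)) for x in r[:4]]
    print(q,o)
    if o["top"] and o["side"]:
        print("   ",tri([(ct,o["top"][0][1][::-1]),(cs,o["side"][0][1][::-1])]))
for n in("top","side"):
  for r in nets.trace("bearing_block",n): print(n,r["score"],r["extent"],r["region"].sum())
E
```

```text
flap_left_hinge {'top': [(0.64, array([246.4, 135.9]))], 'side': [(0.76, array([326.6, 243.2]))]}
    (array([0.5481, 0.2925, 0.0836]), [1.4, 1.4])
flap_right_hinge {'top': [(0.59, array([262.7, 239.9]))], 'side': [(0.77, array([263.4, 308.9]))]}
    (array([0.5216, 0.0921, 0.0959]), [5.6, 5.6])
flap_left_edge {'top': [(0.86, array([240.3, 125.1])), (0.53, array([244.2, 368.5]))], 'side': [(0.92, array([288.8, 237.9]))]}
    (array([0.5492, 0.2917, 0.1578]), [0.2, 0.2])
flap_right_edge {'top': [(0.87, array([255.4, 233.8]))], 'side': [(0.8, array([233.2, 307.7]))]}
    (array([0.5241, 0.0951, 0.163 ]), [2.8, 2.8])
lid_hinge {'top': [(0.96, array([291.8, 178.6]))], 'side': [(0.74, array([304.8, 314.4]))]}
    (array([0.4605, 0.2048, 0.0958]), [0.2, 0.2])
lid_edge {'top': [(0.8, array([309., 158.]))], 'side': [(0.62, array([234.1, 334.4]))]}
    (array([0.4227, 0.2068, 0.2415]), [0.4, 0.4])
carton {'top': [(0.85, array([261.4, 197.5]))], 'side': [(0.71, array([332.4, 283.7])), (0.38, array([239.9, 342.9]))]}
    (array([ 0.5322,  0.1892, -0.0025]), [1.4, 1.4])
catch_tray {'top': [(0.57, array([243.1, 368.8]))], 'side': [(0.63, array([241. , 345.6]))]}
    (array([ 0.5668, -0.1712, -0.0015]), [3.4, 3.4])
bearing_block {'top': [(0.92, array([347.3, 353.2])), (0.79, array([245.8, 369.4]))], 'side': [(0.67, array([271.9, 420.1])), (0.54, array([238.6, 344.6])), (0.53, array([202.5, 339.3]))]}
    (array([ 0.3584, -0.1342, -0.0138]), [5.1, 5.1])
top 0.96 [328.4, 330.8, 375.3, 366.4] 1070
top 0.86 [354.5, 222.1, 390.0, 271.6] 1029
top 0.8 [442.0, 185.9, 479.7, 206.3] 653
side 0.81 [326.2, 210.5, 366.3, 246.7] 289
side 0.65 [413.0, 243.1, 436.6, 281.9] 740
side 0.61 [328.9, 185.6, 347.7, 204.8] 220
side 0.34 [276.6, 206.8, 367.7, 337.3] 4296
```

View pics/crop1.png

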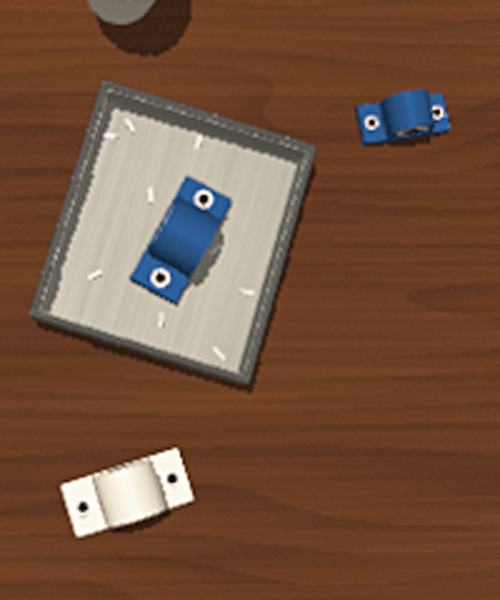

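The crop confirms it. The blue block in the tray is clearly larger than the blue one outside, and the third is white. Next I fit the carton pose.

```bash
cat >> h.py <<'E'
def delta(pos,yaw=None,s=None):
    """tool-axes shift (mm) to pos; if yaw given (deg, tool x dir in world, tool down) shift in the axes after turning"""
    s=s or arm.observe(); Rm=R.from_rotvec(s["tool_rot"]).as_matrix(); d=np.array(pos)-s["tcp_pos"]
    if yaw is None: return np.round(Rm.T@d*1000,1)
    y=np.radians(yaw);Rt=np.array([[np.cos(y),np.sin(y),0],[np.sin(y),-np.cos(y),0],[0,0,-1]])
    t=np.degrees(R.from_matrix(Rm.T@Rt).as_rotvec())
    return "turn",np.round(t,1),"then shift",np.round(Rt.T@d*1000,1)
E
python3 - <<'E'
from h import *
from scipy.optimize import least_squares
np.set_printoptions(precision=4,suppress=True)
ct,cs=cam("top"),cam("side")
O={"FLh":((246.4,135.9),(326.6,243.2)),"FRh":((262.7,239.9),(263.4,308.9)),"FLe":((240.3,125.1),(288.8,237.9)),"FRe":((255.4,233.8),(233.2,307.7)),"Lh":((291.8,178.6),(304.8,314.4)),"Le":((309,158),(234.1,334.4)),"C":((261.4,197.5),(332.4,283.7))}
def model(p):
    x,y,a,fl,fr,l=p;c,s=np.cos,np.sin
    P={"FLh":(0,.105,.088),"FRh":(0,-.105,.088),"FLe":(0,.105-.075*c(fl),.088+.075*s(fl)),"FRe":(0,-.105+.075*c(fr),.088+.075*s(fr)),"Lh":(-.075,0,.096),"Le":(-.075+.15*c(l),0,.096+.15*s(l)),"C":(0,0,0)}
    Rz=np.array([[c(a),-s(a),0],[s(a),c(a),0],[0,0,1]])
    return {k:Rz@np.array(v)+[x,y,0] for k,v in P.items()}
def f(p):
    M=model(p);r=[]
    for k in O:
        r+=list(proj(ct,M[k])[0]-np.array(O[k][0])[::-1]);r+=list(proj(cs,M[k])[0]-np.array(O[k][1])[::-1])
    return r
r=least_squares(f,[.53,.19,0.1,1.5,1.6,1.8],loss="soft_l1",f_scale=2)
print(r.x,np.degrees(r.x[2:]),np.round(np.array(f(r.x)).reshape(-1,4),1))
# overlay
for n,c in(("top",ct),("side",cs)):
    im=cv2.imread(f"pics/{n}1.png");x,y,a,fl,fr,l=r.x
    Rz=np.array([[np.cos(a),-np.sin(a),0],[np.sin(a),np.cos(a),0],[0,0,1]])
    for z,col in((0,(0,255,0)),(.09,(0,0,255))):
        q=proj(c,[Rz@np.array([sx*.075,sy*.105,z])+[x,y,0] for sx,sy in((1,1),(1,-1),(-1,-1),(-1,1))])
        cv2.polylines(im,[np.round(q).astype(int)],True,col,1)
    M=model(r.x)
    for k in M: cv2.circle(im,tuple(np.round(proj(c,M[k])[0]).astype(int)),3,(255,255,0),1)
    cr=im[180:340,80:280] if n=="top" else im[190:400,180:390]
    cv2.imwrite(f"pics/fit_{n}.png",cv2.resize(cr,None,fx=2.8,fy=2.8))
print(delta((.562,-.171,.25),-36))
E
```

```text
[ 0.5344  0.1922 -0.1271  1.518   1.4768  1.8241] [ -7.2847  86.9774  84.6146 104.5131] [[-2.3  0.5 -2.2 -0.8]
 [ 1.4 -2.   4.2  3. ]
 [-1.3  0.7  0.3 -2.1]
 [-0.6 -0.3  2.5  0.6]
 [ 1.6  0.3  1.  -1. ]
 [ 0.2 -0.3  0.3  0.1]
 [-1.9 -1.8 -1.2 -0.3]]
('turn', array([-0., -0., 54.]), 'then shift', array([  69.9, -544.8,  -18.7]))
```

View pics/fit_top.png

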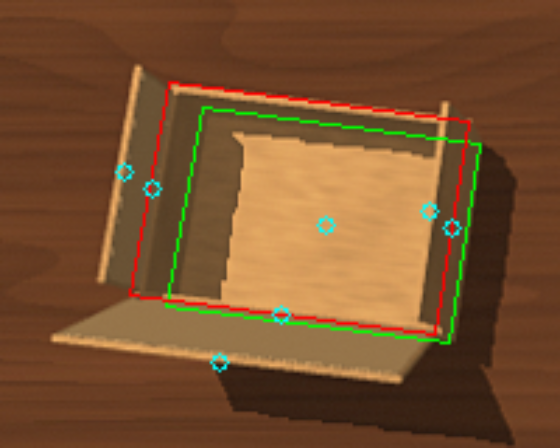

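View pics/fit_side.png

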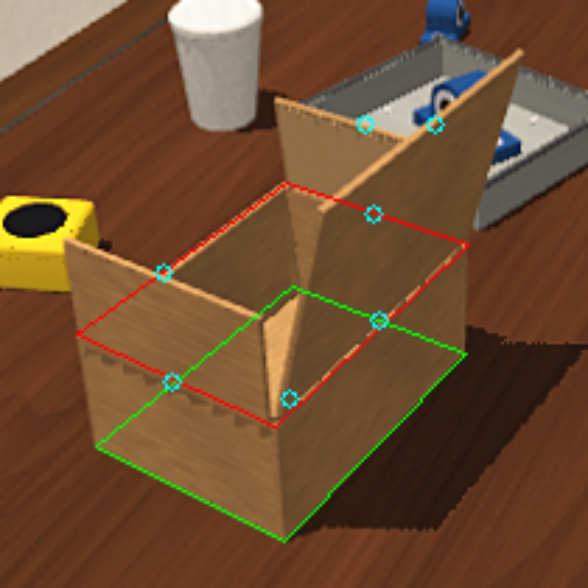

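The overlay fits both pictures to a few pixels: carton at (0.534, 0.192), yaw -7.3°. Now I move over the block for a wrist look.

```bash
python3 -c "
from h import *
print(delta((.562,-.171,.25),-30))"; python3 -m crank '[[0,0,0,0,0,8,1],[0,0,0,0,0,8,1],[0,0,0,0,0,8,1],[0,0,0,0,0,8,1],[0,0,0,0,0,8,1],[0,0,0,0,0,8,1]]'; python3 -c "
from h import *
print(delta((.562,-.171,.25)))"
```

```text
('turn', array([-0., -0., 48.]), 'then shift', array([ 126.5, -534.5,  -18.7]))
time_s: 2.0
tcp_pos: [0.1852, -0.5707, 0.2313]
tool_rot: [3.023, -0.854, -0.0]
force: [-0.4, 0.4, -0.9]
grip_width: 0.0854
[ 111.9 -537.8  -18.7]
```

```bash
python3 -m crank '[[11,-52,-2,0,0,0,1],[11,-52,-2,0,0,0,1],[11,-52,-2,0,0,0,1],[11,-52,-2,0,0,0,1],[11,-52,-2,0,0,0,1],[11,-52,-2,0,0,0,1],[11,-52,-2,0,0,0,1],[11,-52,-2,0,0,0,1],[11,-52,-2,0,0,0,1],[11,-52,-2,0,0,0,1],[0,0,0,0,0,0,1]]'; python3 - <<'E'
from h import *
im,c=shot("wrist","w2")
print(delta((.562,-.171,.25),-30))
for r in nets.trace("bearing_block","wrist"): print(r["score"],r["extent"])
for r in nets.pinpoint("bearing_block","wrist"): print(r, onz(c,r["pixel"][::-1],.004))
E
```

```text
time_s: 3.38
tcp_pos: [0.5627, -0.1743, 0.2512]
tool_rot: [-3.021, 0.861, -0.003]
force: [0.3, 0.1, -0.7]
grip_width: 0.0852
('turn', array([ 0. , -0.1, -1.9]), 'then shift', array([-2.2, -4.3,  1.3]))
0.91 [288.3, 148.3, 342.3, 256.9]
0.88 [406.2, 0.3, 447.5, 19.5]
0.71 [334.1, 340.4, 425.3, 436.9]
{'pixel': [380.6, 374.6], 'score': 0.98} [ 0.36073858 -0.12342364  0.004     ]
{'pixel': [202.3, 317.4], 'score': 0.86} [ 0.56190094 -0.17447623  0.004     ]
```

View pics/w2.png

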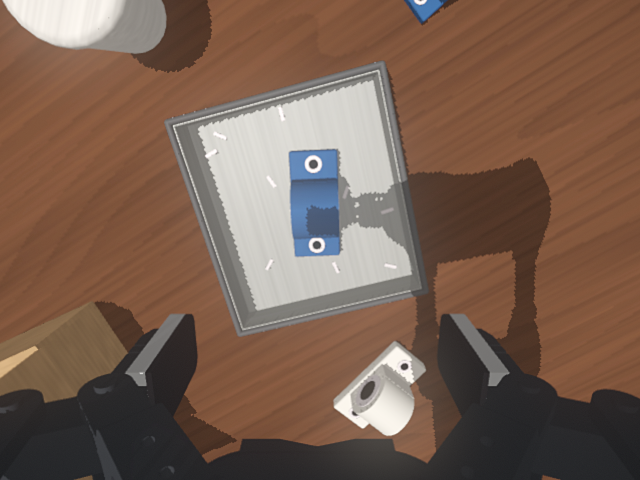

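The wrist picture shows the blue block upright in the tray. Its bolts are at (313,164) and (317,245), and its base corners are near (289,151), (338,150), (295,256) and (339,254). I'll triangulate the bolts.

```bash
python3 - <<'E'
from h import *
np.set_printoptions(precision=4,suppress=True)
c=cam("wrist");t=cam("top")
# refine: blue mask corners
im=cv2.imread("pics/w2.png");hsv=cv2.cvtColor(im,cv2.COLOR_BGR2HSV)
m=cv2.inRange(hsv,(100,110,25),(125,255,255));m[:, :250]=0;m[:,400:]=0;m[:130]=0;m[280:]=0
m=cv2.morphologyEx(m,cv2.MORPH_CLOSE,np.ones((9,9)))
cn=max(cv2.findContours(m,0,1)[0],key=cv2.contourArea);print(cv2.minAreaRect(cn))
b=[tri([(c,w),(t,u)]) for w,u in(((313,164),(381.6,229.2)),((317,245),(364,261.2)))]
print(b); 
for z in(.018,):
  P=[onz(c,w,z) for w in((313,164),(317,245))];print(P,(P[0]+P[1])/2,np.degrees(np.arctan2(*(P[0]-P[1])[[1,0]])),np.linalg.norm(P[0]-P[1]))
  Q=[onz(t,w,z) for w in((381.6,229.2),(364,261.2))];print((Q[0]+Q[1])/2,np.degrees(np.arctan2(*(Q[0]-Q[1])[[1,0]])))
  for a,bb in(((289,151),(295,256)),((338,150),(339,254))):
    A,B=onz(c,a,z),onz(c,bb,z);print(A,B,np.degrees(np.arctan2(*(A-B)[[1,0]])),np.linalg.norm(A-B))
cv2.imwrite("pics/w2c.png",cv2.resize(im[135:270,270:360],None,fx=4.4,fy=4.4,interpolation=cv2.INTER_CUBIC))
E
```

```text
((314.0433654785156, 202.58241271972656), (104.64395904541016, 46.55239486694336), 88.80650329589844)
[(array([ 0.5947, -0.1946,  0.0252]), [0.7, 0.7]), (array([ 0.5283, -0.1573,  0.0214]), [0.7, 0.7])]
[array([ 0.5937, -0.1948,  0.018 ]), array([ 0.5271, -0.1573,  0.018 ])] [ 0.5604 -0.1761  0.018 ] -29.415323024283353 0.07640999888101895
[ 0.5628 -0.1761  0.018 ] -29.421338138687023
[ 0.6148 -0.1827  0.018 ] [ 0.529  -0.1335  0.018 ] -29.88666613376374 0.09891680457885245
[ 0.5922 -0.2203  0.018 ] [ 0.5082 -0.1704  0.018 ] -30.72761747725841 0.09772697037589534
```

View pics/w2c.png

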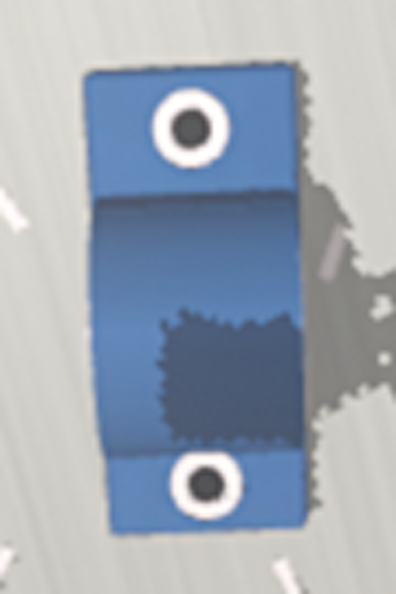

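Block: centre (0.561, -0.1765), yaw about -29.8°, length 98–99 mm (given 100), with the base on the tray floor. I align and descend.

```bash
python3 -m crank '[[0,0,0,0,0,-2,1],[0,0,30,0,0,0,1],[0,0,40,0,0,0,1],[0,0,40,0,0,0,1],[0,0,0,0,0,0,1]]' 60; python3 - <<'E'
from h import *
im,c=shot("wrist","w3")
print(delta((.561,-.1765,.025),-29.8),delta((.561,-.1765,.025)))
E
```

```text
time_s: 4.15
tcp_pos: [0.5577, -0.1844, 0.1414]
tool_rot: [3.03, -0.819, 0.01]
force: [-0.5, 0.2, -1.0]
grip_width: 0.0854
('turn', array([ 0. , -0.6, -0.5]), 'then shift', array([ -2.3,  -8.3, 119.4])) [ -3.7  -8.3 119.4]
```

View pics/w3.png

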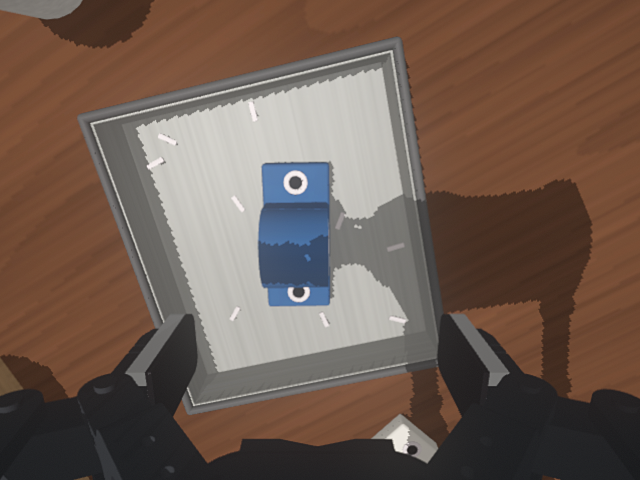

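The block is centred at column 297 and the fingers at 318, which agrees with the computed -8 mm tool-y correction. I correct that and go lower.

```bash
python3 -m crank '[[-3,-8,0,0,0,-0.5,1],[0,0,25,0,0,0,1],[0,0,20,0,0,0,1],[0,0,0,0,0,0,1]]' 60; python3 - <<'E'
from h import *
im,c=shot("wrist","w4")
print(delta((.561,-.1765,.025),-29.8),delta((.561,-.1765,.025)))
E
```

```text
time_s: 4.7
tcp_pos: [0.5645, -0.1775, 0.1079]
tool_rot: [3.032, -0.804, 0.038]
force: [0.1, 0.8, 0.2]
grip_width: 0.0855
('turn', array([-0.1, -1.5,  0.1]), 'then shift', array([-4.2,  1. , 84.2])) [-6.4  1.2 84. ]
```

View pics/w4.png

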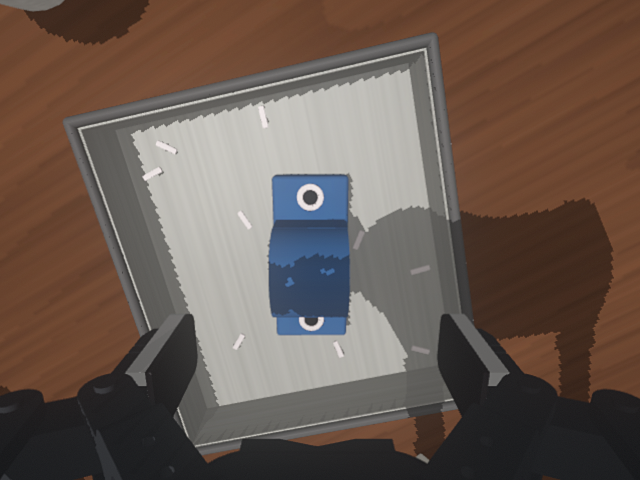

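```bash
python3 -m crank '[[0,0,0,0,-1.5,0,1],[0,0,0,0,0,0,1]]'; python3 - <<'E'
from h import *
c=cam("wrist")
im,c=shot("wrist","w5")
g=cv2.cvtColor(im,cv2.COLOR_RGB2HSV)
m=cv2.inRange(g,(100,110,25),(125,255,255));m[:,:240]=0;m[:,400:]=0;m[:150]=0;m[350:]=0
ys,xs=np.nonzero(m);print(xs.min(),xs.max(),ys.min(),ys.max())
for r in (ys.min()+5,ys.min()+25,ys.max()-4): q=np.nonzero(m[r])[0];a=[onz(c,(q.min()-.5,r),.018),onz(c,(q.max()+.5,r),.018)];print(r,q.min(),q.max(),(a[0]+a[1])/2,np.linalg.norm(a[0]-a[1]))
s=arm.observe();print(s["tcp_pos"],delta((.561,-.1765,.025),-29.8))
E
```

```text
time_s: 5.0
tcp_pos: [0.566, -0.178, 0.1116]
tool_rot: [-3.034, 0.804, -0.004]
force: [0.9, -0.4, -0.2]
grip_width: 0.0854
271 348 174 329
179 274 347 [ 0.60414106 -0.19548803  0.018     ] 0.04238620334009831
199 275 347 [ 0.59397534 -0.1899663   0.018     ] 0.042400860628886365
325 279 345 [ 0.52345227 -0.15010703  0.018     ] 0.04264729765954526
[ 0.56604576 -0.17796111  0.11174308] ('turn', array([-0.2, -0.1,  0.1]), 'then shift', array([-5.1,  1.2, 86.7]))
```

The nearer view puts the block axis about 3–4 mm further toward +y, which is within calibration. I'll split the difference, since the grip will self-centre.

```bash
python3 -m crank '[[-5,-3,10,0,0,0,1],[-1,0,25,0,-0.5,0,1],[0,0,25,0,-0.5,0,1],[0,0,10,0,0,0,1],[0,0,0,0,0,0,1]]' 60; python3 - <<'E'
from h import *
im,c=shot("wrist","w6")
print(delta((.561,-.1735,.022),-29.8),delta((.561,-.1735,.022)))
E
```

```text
time_s: 5.68
tcp_pos: [0.5604, -0.171, 0.0343]
tool_rot: [-3.029, 0.803, 0.03]
force: [-0.3, -0.2, 1.2]
grip_width: 0.0858
('turn', array([-0.1,  1.1,  0.1]), 'then shift', array([ 1.5,  1.9, 12.8])) [ 1.7  1.9 12.8]
```

View pics/w6.png

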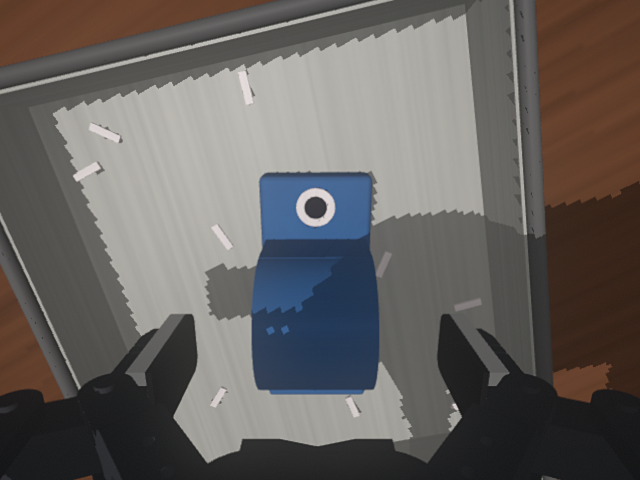

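Centred in y (block at column 316, fingers at 318). The base's far end puts the centre about 3 mm further along tool x, so I correct that, go down 12 mm and close.

```bash
python3 -m crank '[[3,0,8,0,1,0,1],[0,0,6,0,0,0,1],[0,0,0,0,0,0,1],[0,0,0,0,0,0,0.3],[0,0,0,0,0,0,0.2],[0,0,0,0,0,0,0.2],[0,0,0,0,0,0,0.2],[0,0,0,0,0,0,0.2],[0,0,0,0,0,0,0.2]]' 60; python3 -c "
from h import *
im,c=shot('wrist','w7');print(arm.observe()['force'])"
```

```text
time_s: 6.85
tcp_pos: [0.5651, -0.1732, 0.0229]
tool_rot: [-3.035, 0.804, -0.008]
force: [-0.1, -1.2, -0.6]
grip_width: 0.0394
[ 0.44641145  0.30645705 -0.11078578]
```

View pics/w7.png

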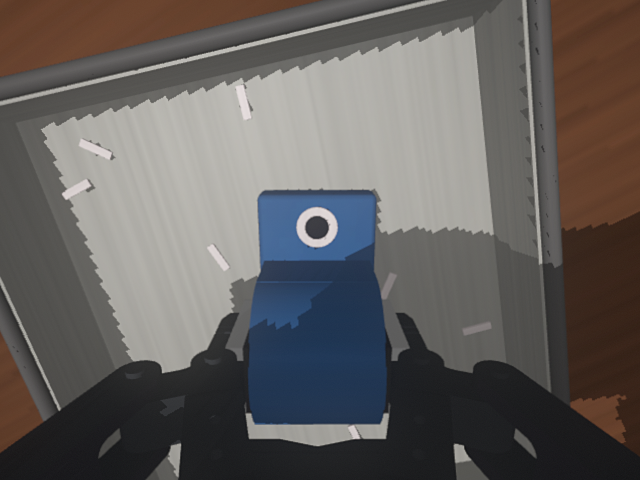

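Gripped at 39.4 mm. Lifting.

```bash
python3 -m crank '[[0,0,-5,0,0,0,0.2],[0,0,-20,0,0,0,0.2],[0,0,-40,0,0,0,0.2],[0,0,-45,0,0,0,0.2],[0,0,-45,0,0,0,0.2],[0,0,-45,0,0,0,0.2],[0,0,-40,0,0,0,0.2],[0,0,-15,0,0,0,0.2],[0,0,0,0,0,0,0.2]]' 80; python3 -c "
from h import *
print(delta((.536,.192,.25),-7.3),arm.observe()['force'])"
```

```text
time_s: 8.02
tcp_pos: [0.5615, -0.1729, 0.2928]
tool_rot: [-3.035, 0.805, -0.008]
force: [0.2, -0.4, -3.1]
grip_width: 0.0393
('turn', array([ -0.1,  -0.3, -22.4]), 'then shift', array([ -71.6, -358.7,   42.8])) [ 0.20791105 -0.36247644 -3.07344892]
```

```bash
python3 -m crank '[[0,0,0,0,0,-7.5,0.2],[0,0,0,0,0,-7.5,0.2],[0,0,0,0,0,-7.4,0.2],[-8,-40,0,0,0,0,0.2],[-8,-40,0,0,0,0,0.2],[-8,-40,0,0,0,0,0.2],[-8,-40,0,0,0,0,0.2],[-8,-40,0,0,0,0,0.2],[-8,-40,0,0,0,0,0.2],[-8,-40,0,0,0,0,0.2],[-8,-40,0,0,0,0,0.2],[0,0,0,0,0,0,0.2]]'; python3 -c "
from h import *
print(delta((.536,.192,.25),-7.3));shot('wrist','w8');shot('side','s8')"
```

```text
time_s: 9.52
tcp_pos: [0.5286, 0.1619, 0.2816]
tool_rot: [-3.135, 0.183, 0.023]
force: [0.8, -0.5, -4.1]
grip_width: 0.0395
('turn', array([-0. ,  0.8,  0.6]), 'then shift', array([  3.6, -30.8,  31.6]))
```

View pics/w8.png

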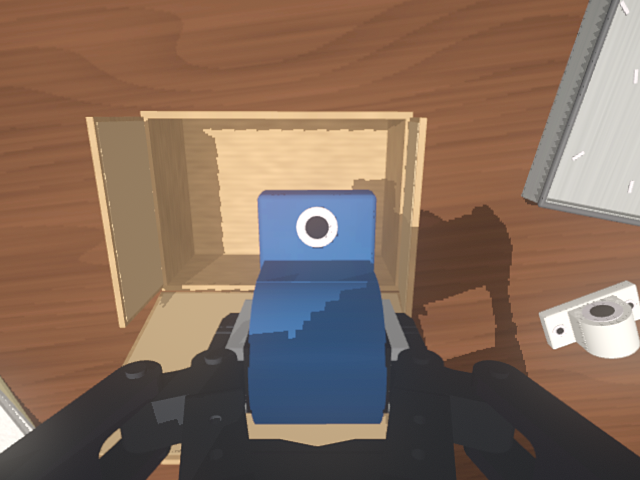

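View pics/s8.png

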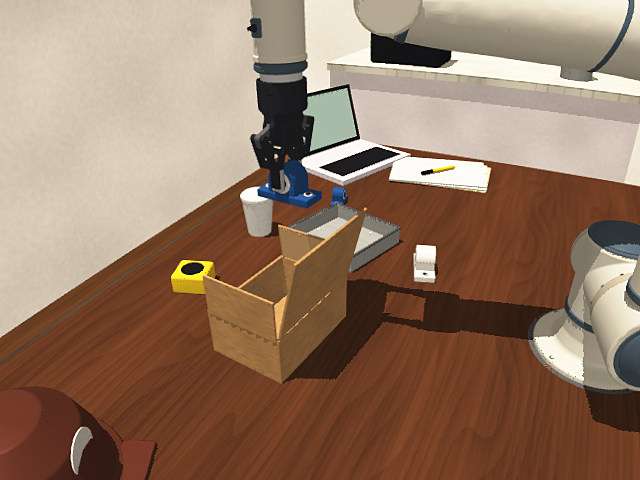

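Block held level, carton ahead, slightly offset to the left. I check the carton's rim corners from this second view at (143,114) and (413,114) with z=0.09.

```bash
python3 - <<'E'
from h import *
np.set_printoptions(precision=4,suppress=True)
c=cam("wrist");a=onz(c,(142,113),.09);b=onz(c,(412,113),.09);d=b-a
print(a,b,np.linalg.norm(d),np.degrees(np.arctan2(d[1],d[0]))+90)
yaw=np.radians(-7.3);M=(a+b)/2;print("centre by wrist",M-[.075*np.cos(yaw),.075*np.sin(yaw),0])
E
python3 -m crank '[[2,-18,10,0,0.8,0.5,0.2],[2,-15,10,0,0,0,0.2],[0,0,10,0,0,0,0.2],[0,0,0,0,0,0,0.2]]'; python3 -c "
from h import *
print(delta((.536,.192,.10),-7.3));shot('wrist','w9')"
```

```text
[0.6211 0.2837 0.09  ] [0.5963 0.0769 0.09  ] 0.20824892661302383 -6.8231417537380565
centre by wrist [0.5343 0.1898 0.09  ]
time_s: 10.12
tcp_pos: [0.5377, 0.1885, 0.2494]
tool_rot: [3.131, -0.209, -0.003]
force: [-0.4, -0.2, -4.0]
grip_width: 0.0389
('turn', array([ 0.2,  0.1, -0.3]), 'then shift', array([ -2.1,  -3.2, 149.4]))
```

View pics/w9.png

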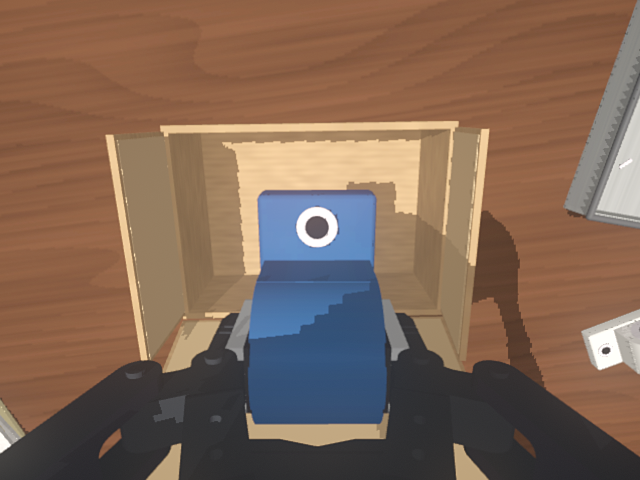

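Rim measurement from the wrist gives centre (0.534, 0.190), agreeing with the fit. I lower in stages.

```bash
python3 -m crank '[[-1,-2,20,0,0,0,0.2],[-1,0,35,0,0,0,0.2],[0,0,35,0,0,0,0.2],[0,0,30,0,0,0,0.2],[0,0,20,0,0,0,0.2],[0,0,0,0,0,0,0.2],[0,0,0,0,0,0,0.2]]'; python3 -c "
from h import *
print(delta((.535,.191,.0245),-7.3));shot('wrist','w10')"
```

```text
time_s: 11.05
tcp_pos: [0.5391, 0.1876, 0.1127]
tool_rot: [3.134, -0.215, 0.013]
force: [-0.2, -0.2, -3.9]
grip_width: 0.039
('turn', array([ 0. , -0.5, -0.6]), 'then shift', array([-4.5, -2.8, 88.2]))
```

View pics/w10.png

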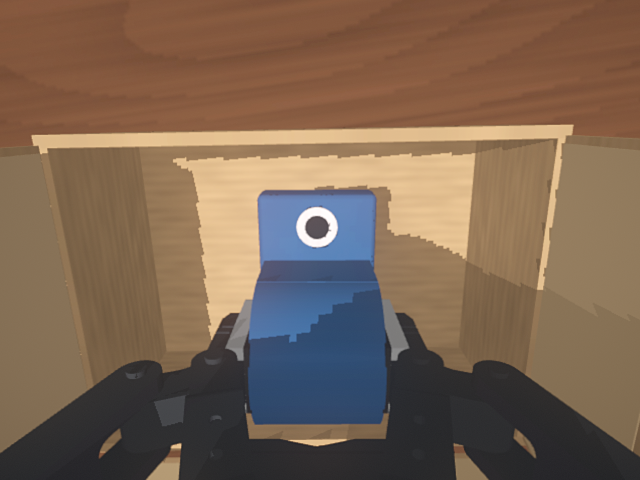

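```bash
python3 -m crank '[[-4,-2.5,15,0,-0.5,-0.6,0.2],[0,0,30,0,0,0,0.2],[0,0,25,0,0,0,0.2],[0,0,10,0,0,0,0.2],[0,0,0,0,0,0,0.2],[0,0,0,0,0,0,0.2]]'; python3 -c "
from h import *
print(delta((.535,.191,.0245),-7.3));shot('wrist','w11');shot('side','s11')"
```

```text
time_s: 11.85
tcp_pos: [0.5375, 0.1925, 0.0337]
tool_rot: [-3.132, 0.195, -0.009]
force: [0.4, 0.6, -3.6]
grip_width: 0.0394
('turn', array([-0.2, -0.3,  0.2]), 'then shift', array([-2.3,  1.8,  9.2]))
```

View pics/s11.png

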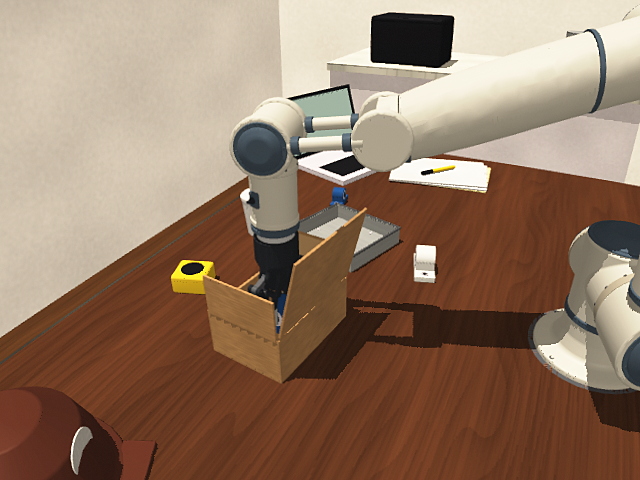

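The gripper sits inside the carton, clear of the flaps and lid, with about 9 mm to go. I lower the last part slowly, watching force.

```bash
python3 -m crank '[[0,0,4,0,0,0,0.2],[0,0,3,0,0,0,0.2],[0,0,2,0,0,0,0.2],[0,0,1,0,0,0,0.2],[0,0,0,0,0,0,0.2],[0,0,0,0,0,0,0.2]]'
```

```text
time_s: 12.7
tcp_pos: [0.5385, 0.1927, 0.0247]
tool_rot: [-3.131, 0.195, -0.013]
force: [0.7, -0.6, -3.4]
grip_width: 0.0392
```

```bash
python3 -m crank '[[0,0,1.2,0,0,0,0.2],[0,0,0,0,0,0,0.2],[0,0,0,0,0,0,0.2]]';python3 -m crank '[[0,0,1,0,0,0,0.2],[0,0,0,0,0,0,0.2],[0,0,0,0,0,0,0.2]]'
```

```text
time_s: 13.08
tcp_pos: [0.5388, 0.1928, 0.0243]
tool_rot: [-3.131, 0.195, -0.015]
force: [-0.0, -0.1, -3.2]
grip_width: 0.0391
time_s: 13.45
tcp_pos: [0.5389, 0.1928, 0.0242]
tool_rot: [-3.131, 0.195, -0.015]
force: [-0.7, -1.2, -1.6]
grip_width: 0.0394
```

```bash
python3 -m crank '[[0,0,1.5,0,0,0,0.2],[0,0,0,0,0,0,0.2],[0,0,0,0,0,0,0.2]]';python3 -m crank '[[0,0,1.5,0,0,0,0.2],[0,0,1,0,0,0,0.2],[0,0,0,0,0,0,0.2]]'
```

```text
time_s: 13.82
tcp_pos: [0.5391, 0.1928, 0.0242]
tool_rot: [-3.131, 0.195, -0.016]
force: [-0.3, -0.8, -0.0]
grip_width: 0.0389
time_s: 14.2
tcp_pos: [0.5391, 0.1928, 0.0242]
tool_rot: [-3.131, 0.195, -0.016]
force: [-1.1, -0.6, -0.8]
grip_width: 0.0394
```

Supported: z stopped at 24.2 mm and the load force went from about -4 N to 0. Release slowly and rise.

```bash
python3 -m crank '[[0,0,0,0,0,0,0.55],[0,0,0,0,0,0,0.65],[0,0,0,0,0,0,0.8],[0,0,0,0,0,0,0.8],[0,0,-15,0,0,0,0.8],[0,0,-35,0,0,0,0.8],[0,0,-45,0,0,0,0.8],[0,0,-45,0,0,0,0.8],[0,0,-50,0,0,0,0.8],[0,0,-40,0,0,0,0.8],[0,0,0,0,0,0,0.8]]' 40; python3 -c "
from h import *
print(arm.observe()['tcp_pos']);shot('wrist','w12');shot('side','s12')"
```

```text
time_s: 15.58
tcp_pos: [0.5365, 0.1918, 0.2684]
tool_rot: [-3.128, 0.195, -0.03]
force: [0.4, -0.3, -0.2]
grip_width: 0.0685
[0.53651169 0.19184755 0.2684426 ]
```

View pics/w12.png

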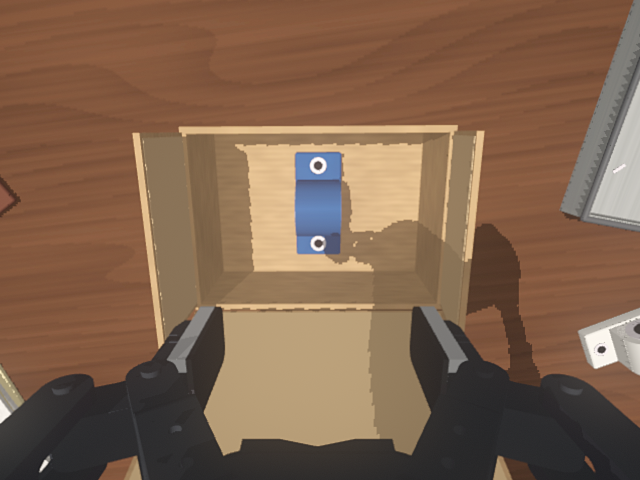

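View pics/s12.png

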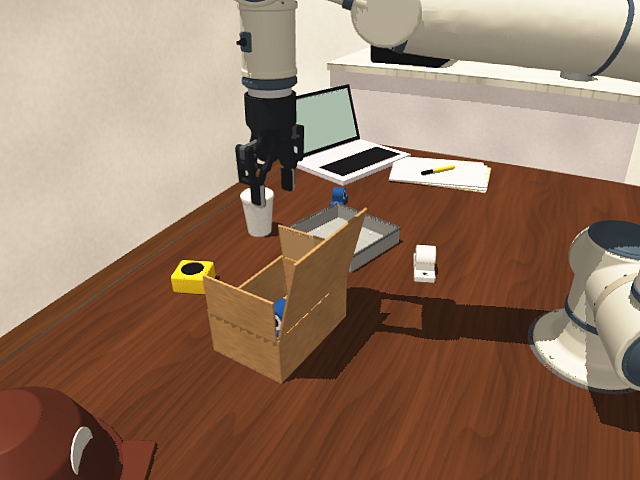

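The block stands base-down at the middle of the carton floor, with bolts at (318,165) and (319,243). Now I shut the fingers and measure the flap angles.

```bash
cat >> h.py <<'E'
CY=np.radians(-7.2);CX=np.array([np.cos(CY),np.sin(CY),0]);CYv=np.array([-np.sin(CY),np.cos(CY),0]);C0=np.array([.534,.191,0])
def w(x,y,z): return C0+x*CX+y*CYv+np.array([0,0,z])
def tc(P): d=np.array(P)-C0; return np.round(1000*np.array([d@CX,d@CYv,d[2]]),1)
def st(*targets):
    s=arm.observe();print("carton mm",tc(s["tcp_pos"]),"force",np.round(s["force"],1),"t",round(s["time_s"],2))
    for t in targets: print(t,delta(w(*[v/1000 for v in t]),-7.2,s),delta(w(*[v/1000 for v in t]),None,s))
E
python3 - <<'E'
from h import *
c=cam("wrist")
for n,e in(("L",(139,133)),("R",(480,131))):
    for z in (.150,.160,.163): print(n,z,tc(onz(c,e,z)))
for p in((181,130),(457,128)): print(tc(onz(c,p,.09)))
st((0,168,268))
E
python3 -m crank '[[0,0,0,0,-1,0,0],[0,-40,0,0,0,0,0],[0,-50,0,0,0,0,0],[0,-50,0,0,0,0,0],[0,-25,0,0,0,0,0],[0,0,0,0,0,0,0]]' 40
python3 -c "
from h import *
st((0,168,143));shot('wrist','w13')"
```

```text
L 0.15 [ 69.1 108.7 150. ]
L 0.16 [ 69.2 104.5 160. ]
L 0.163 [ 69.3 103.2 163. ]
R 0.15 [ 70.5 -96.9 150. ]
R 0.16 [ 70.6 -93.1 160. ]
R 0.163 [ 70.7 -92.  163. ]
[ 70.5 102.7  90. ]
[  72.2 -102.2   90. ]
carton mm [  1.6   0.8 263.7] force [ 0.2  1.3 -0.6] t 15.68
(0, 168, 268) ('turn', array([-0.4, -0.7,  0.1]), 'then shift', array([  -1.6, -167.2,   -4.3])) [  -1.3 -167.2   -3.3]
time_s: 16.42
tcp_pos: [0.5549, 0.3579, 0.2514]
tool_rot: [3.131, -0.199, -0.039]
force: [0.2, -0.1, -0.4]
grip_width: 0.0
carton mm [-2.000e-01  1.682e+02  2.514e+02] force [ 0.2 -0.1 -0.4] t 16.43
(0, 168, 143) ('turn', array([ 0.3,  1.4, -0.1]), 'then shift', array([  0.2,   0.2, 108.4])) [  2.9  -0.4 108.4]
```

View pics/w13.png

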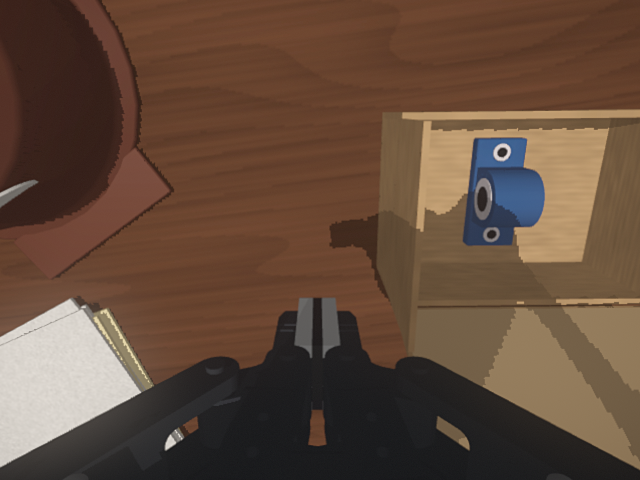

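Shut fingers at (317,330), outside the left flap (edge at col ~382–415). I descend outside it.

```bash
python3 -m crank '[[2,0,15,0,1.2,0,0],[0,0,35,0,0,0,0],[0,0,35,0,0,0,0],[0,0,25,0,0,0,0],[0,0,0,0,0,0,0],[0,0,0,0,0,0,0]]'
python3 -c "
from h import *
st((0,118,145))"
```

```text
time_s: 17.23
tcp_pos: [0.5563, 0.3482, 0.1371]
tool_rot: [3.125, -0.212, -0.011]
force: [0.2, -0.6, 0.3]
grip_width: -0.0
carton mm [  2.4 158.7 137.1] force [ 0.2 -0.6  0.3] t 17.23
(0, 118, 145) ('turn', array([ 0.6,  0.4, -0.5]), 'then shift', array([-2.4, 40.7, -7.9])) [-2.1 40.8 -7.4]
```

```bash
python3 -m crank '[[-2,20,-6,0.5,0,-0.5,0],[0,20,-4,0,0,0,0],[0,15,0,0,0,0,0],[0,15,3,0,0,0,0],[0,12,4,0,0,0,0],[0,0,0,0,0,0,0]]'
python3 -c "
from h import *
st((0,72,118));shot('side','s14');shot('wrist','w14')"
```

```text
time_s: 17.98
tcp_pos: [0.5449, 0.263, 0.1449]
tool_rot: [-3.132, 0.2, 0.001]
force: [-0.1, 0.0, 0.0]
grip_width: 0.0001
carton mm [  1.8  72.7 144.9] force [-0.1  0.   0. ] t 17.98
(0, 72, 118) ('turn', array([-0.2,  0.1, -0.1]), 'then shift', array([-1.8,  0.7, 26.9])) [-1.8  0.8 26.9]
```

View pics/s14.png

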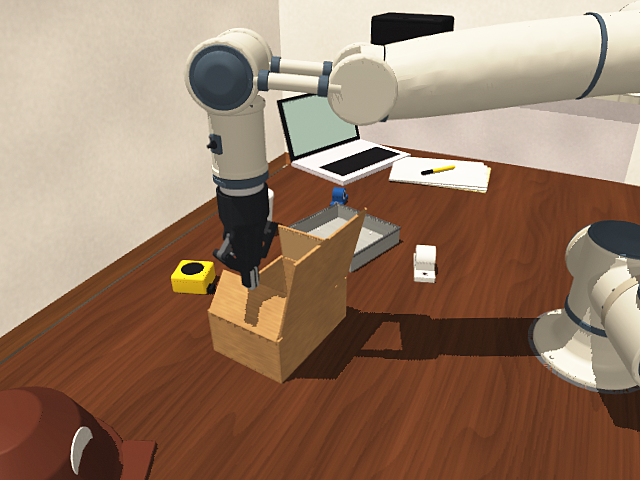

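View pics/w14.png

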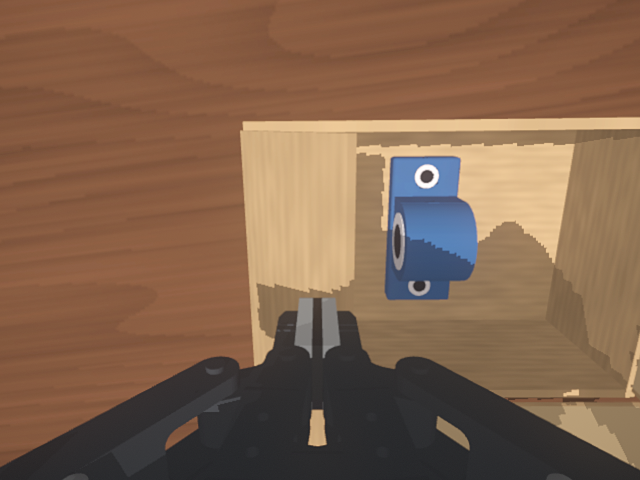

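The flap (cols 243–357) is folding in under the fingertips. Continue down.

```bash
python3 -m crank '[[-1,4,12,0,0,0,0],[-1,4,14,0,0,0,0],[0,3,12,0,0,0,0],[0,0,8,0,0,0,0],[0,0,0,0,0,0,0],[0,0,0,0,0,0,0]]'
python3 -c "
from h import *
st((0,58,94));shot('wrist','w15')"
```

```text
time_s: 18.82
tcp_pos: [0.5406, 0.2535, 0.0942]
tool_rot: [-3.133, 0.197, 0.005]
force: [0.4, 0.5, -0.7]
grip_width: 0.0001
carton mm [-1.2 62.9 94.2] force [ 0.4  0.5 -0.7] t 18.82
(0, 58, 94) ('turn', array([-0.1,  0.2,  0. ]), 'then shift', array([1.2, 4.9, 0.2])) [1.2 4.9 0.2]
```

View pics/w15.png

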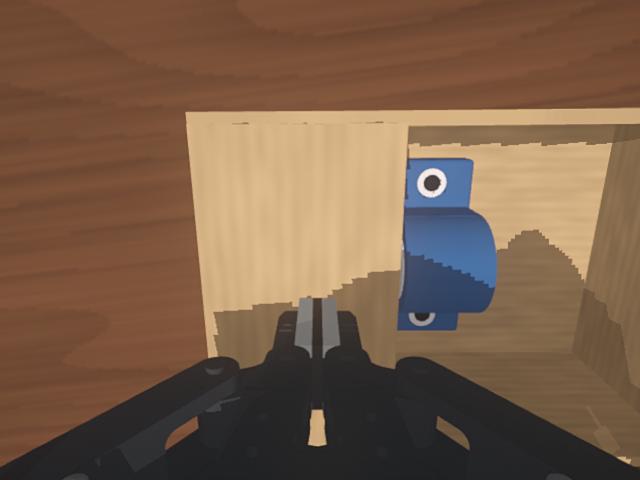

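Nearly flat. I press gently in small steps.

```bash
for i in 1; do python3 -m crank '[[0,1,2,0,0,0,0],[0,0,1.5,0,0,0,0],[0,0,0,0,0,0,0]]'; python3 -m crank '[[0,0,1.5,0,0,0,0],[0,0,0,0,0,0,0]]'; python3 -m crank '[[0,0,1.5,0,0,0,0],[0,0,0,0,0,0,0]]'; done
```

```text
time_s: 19.25
tcp_pos: [0.541, 0.2528, 0.0916]
tool_rot: [-3.132, 0.196, 0.002]
force: [0.7, 0.3, -0.1]
grip_width: -0.0
time_s: 19.5
tcp_pos: [0.5411, 0.2528, 0.0903]
tool_rot: [-3.132, 0.196, 0.001]
force: [0.3, -0.4, -0.3]
grip_width: -0.0
time_s: 19.75
tcp_pos: [0.5414, 0.2529, 0.0902]
tool_rot: [-3.132, 0.196, -0.001]
force: [0.6, 0.4, -0.2]
grip_width: -0.0002
```

```bash
python3 -m crank '[[0,0,1.5,0,0,0,0],[0,0,0,0,0,0,0]]'; python3 -m crank '[[0,0,1.5,0,0,0,0],[0,0,0,0,0,0,0]]'; python3 -c "
from h import *
shot('side','s16')
im=cv2.imread('pics/s16.png')[180:400,180:400];cv2.imwrite('pics/s16c.png',cv2.resize(im,None,fx=2.7,fy=2.7))"
```

```text
time_s: 20.0
tcp_pos: [0.5416, 0.253, 0.0901]
tool_rot: [-3.131, 0.196, -0.002]
force: [-0.4, -0.0, -0.3]
grip_width: 0.0
time_s: 20.25
tcp_pos: [0.5417, 0.2531, 0.0901]
tool_rot: [-3.131, 0.196, -0.004]
force: [-0.1, -1.3, 1.0]
grip_width: 0.0001
```

View pics/s16c.png

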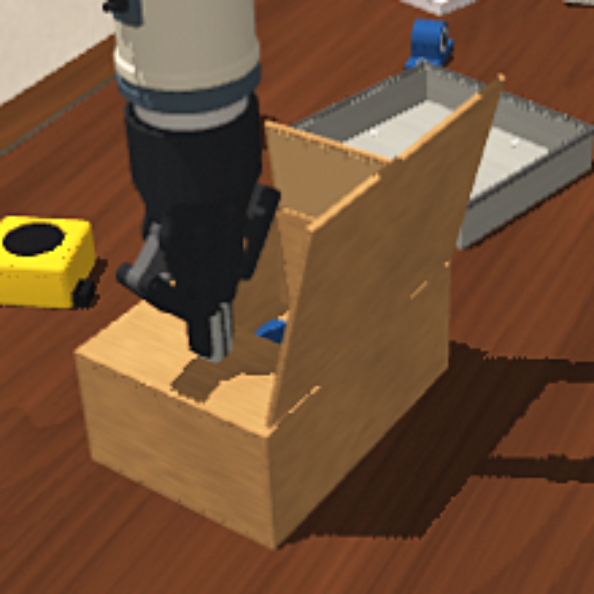

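Stopped at z=90.1 mm, which is hinge height plus half the thickness, so the left flap is flat. Now over to the right side.

```bash
python3 -m crank '[[0,0,-15,0,0,0,0],[0,0,-40,0,0,0,0],[0,0,-45,0,0,0,0],[0,0,-40,0,0,0,0],[0,20,-10,0,0,0,0],[0,45,0,0,0,0,0],[0,50,0,0,0,0,0],[0,50,0,0,0,0,0],[0,45,0,0,0,0,0],[0,20,0,0,0,0,0],[0,0,0,0,0,0,0]]'
python3 -c "
from h import *
st((0,-165,145));shot('wrist','w17')"
```

```text
time_s: 21.68
tcp_pos: [0.5089, 0.0132, 0.2396]
tool_rot: [-3.134, 0.199, 0.008]
force: [-0.5, 0.6, -0.8]
grip_width: 0.0002
carton mm [  -2.7 -179.6  239.6] force [-0.5  0.6 -0.8] t 21.68
(0, -165, 145) ('turn', array([-0. ,  0.3, -0.1]), 'then shift', array([  2.7, -14.6,  94.6])) [  3.1 -14.5  94.6]
```

View pics/w17.png

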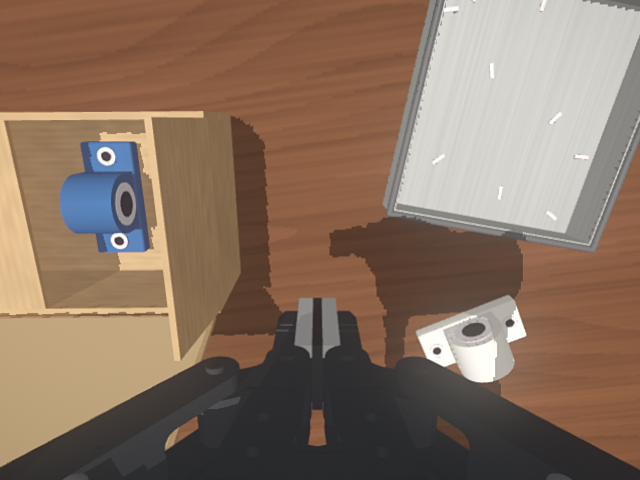

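The left flap is flat, the right flap stands (top edge cols 150–180), and the fingers are outside it. Descend and push in.

```bash
python3 -m crank '[[3,-3,15,0,0.3,0,0],[0,0,35,0,0,0,0],[0,0,35,0,0,0,0],[0,0,15,0,0,0,0],[0,0,0,0,0,0,0],[0,0,0,0,0,0,0]]'
python3 -c "
from h import *
st((0,-118,145),(0,-75,145))"
```

```text
time_s: 22.48
tcp_pos: [0.5125, 0.022, 0.1334]
tool_rot: [-3.134, 0.186, 0.002]
force: [0.1, -0.1, -0.6]
grip_width: -0.0002
carton mm [-1.000e-01 -1.704e+02  1.334e+02] force [ 0.1 -0.1 -0.6] t 22.48
(0, -118, 145) ('turn', array([-0.1,  0.1,  0.4]), 'then shift', array([  0.1, -52.4, -11.6])) [  0.5 -52.4 -11.5]
(0, -75, 145) ('turn', array([-0.1,  0.1,  0.4]), 'then shift', array([  0.1, -95.4, -11.6])) [  0.8 -95.4 -11.4]
```

```bash
python3 -m crank '[[0,-20,-8,0,0,0.4,0],[0,-22,-4,0,0,0,0],[0,-20,0,0,0,0,0],[0,-18,2,0,0,0,0],[0,-12,4,0,0,0,0],[0,0,0,0,0,0,0],[0,0,0,0,0,0,0]]'
python3 -c "
from h import *
st((0,-60,100));shot('wrist','w18')"
```

```text
time_s: 23.35
tcp_pos: [0.5279, 0.1161, 0.1475]
tool_rot: [-3.132, 0.199, -0.017]
force: [0.3, 0.7, -0.0]
grip_width: 0.0002
carton mm [  3.3 -75.  147.5] force [ 0.3  0.7 -0. ] t 23.35
(0, -60, 100) ('turn', array([-0.2, -0.6, -0.1]), 'then shift', array([ -3.3, -15. ,  47.5])) [ -3.8 -14.9  47.5]
```

View pics/w18.png

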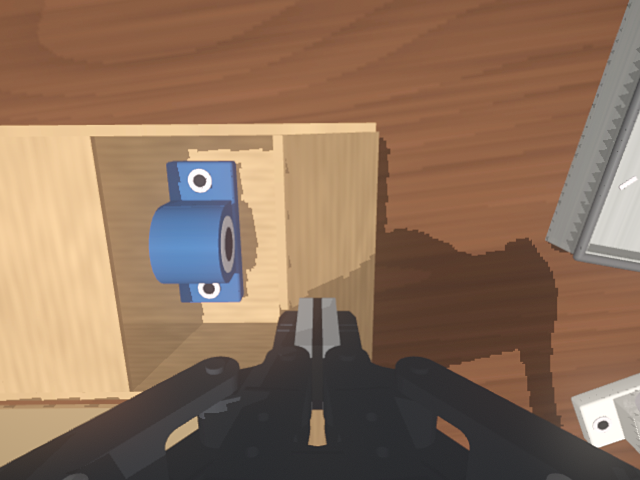

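The right flap (cols 286–378) is folding in, and the fingers are on its outer face. Continue down.

```bash
python3 -m crank '[[-2,-5,12,0,-0.5,0,0],[-1,-5,14,0,0,0,0],[0,-4,12,0,0,0,0],[0,0,8,0,0,0,0],[0,0,1,0,0,0,0],[0,0,0,0,0,0,0]]'
python3 -c "
from h import *
st((0,-60,91))"
```

```text
time_s: 24.15
tcp_pos: [0.5262, 0.1305, 0.0959]
tool_rot: [-3.132, 0.202, 0.001]
force: [-0.1, -0.1, 0.7]
grip_width: -0.0002
carton mm [ -0.2 -61.   95.9] force [-0.1 -0.1  0.7] t 24.15
(0, -60, 91) ('turn', array([-0.2,  0. , -0.2]), 'then shift', array([ 0.2, -1. ,  4.9])) [ 0.2 -1.   4.9]
```

```bash
python3 -m crank '[[0,0,2.5,0,0,0,0],[0,0,2,0,0,0,0],[0,0,0,0,0,0,0]]';  python3 -m crank '[[0,0,1.5,0,0,0,0],[0,0,0,0,0,0,0]]'; python3 -m crank '[[0,0,1.5,0,0,0,0],[0,0,0,0,0,0,0]]'; python3 -m crank '[[0,0,1.5,0,0,0,0],[0,0,0,0,0,0,0]]';python3 -m crank '[[0,0,1.5,0,0,0,0],[0,0,0,0,0,0,0]]'
```

```text
time_s: 24.52
tcp_pos: [0.5266, 0.1304, 0.0921]
tool_rot: [-3.132, 0.202, -0.002]
force: [0.9, 0.6, -0.8]
grip_width: -0.0001
time_s: 24.78
tcp_pos: [0.5268, 0.1304, 0.0908]
tool_rot: [-3.132, 0.202, -0.002]
force: [0.7, 0.6, -0.1]
grip_width: 0.0002
time_s: 25.02
tcp_pos: [0.5271, 0.1304, 0.0901]
tool_rot: [-3.131, 0.202, -0.004]
force: [0.2, 0.7, 0.3]
grip_width: 0.0002
time_s: 25.28
tcp_pos: [0.5273, 0.1304, 0.0901]
tool_rot: [-3.131, 0.202, -0.006]
force: [0.3, 0.3, -0.3]
grip_width: 0.0
time_s: 25.52
tcp_pos: [0.5274, 0.1305, 0.0901]
tool_rot: [-3.131, 0.202, -0.008]
force: [-1.3, -0.2, 0.8]
grip_width: 0.0003
```

Right flap flat (stop at z=90.1 mm). Up, then behind the lid.

```bash
python3 -m crank '[[0,0,-15,0,0,0,0],[0,0,-40,0,0,0,0],[0,0,-45,0,0,0,0],[0,0,-45,0,0,0,0],[0,0,-45,0,0,0,0],[0,-15,-20,0,0,0,0],[-30,-20,0,0,0,0,0],[-40,-10,0,0,0,0,0],[-40,-10,0,0,0,0,0],[-40,0,0,0,0,0,0],[-20,0,0,0,0,0,0],[0,0,0,0,0,0,0]]'
python3 -c "
from h import *
st((-180,0,205));shot('wrist','w19');shot('side','s19')"
```

```text
time_s: 27.02
tcp_pos: [0.3603, 0.2081, 0.3126]
tool_rot: [-3.127, 0.203, -0.016]
force: [-0.2, 0.2, 0.4]
grip_width: 0.0002
carton mm [-174.4   -4.8  312.6] force [-0.2  0.2  0.4] t 27.02
(-180, 0, 205) ('turn', array([-0.5, -0.5, -0.2]), 'then shift', array([ -5.6,  -4.8, 107.6])) [ -6.6  -3.9 107.6]
```

View pics/w19.png

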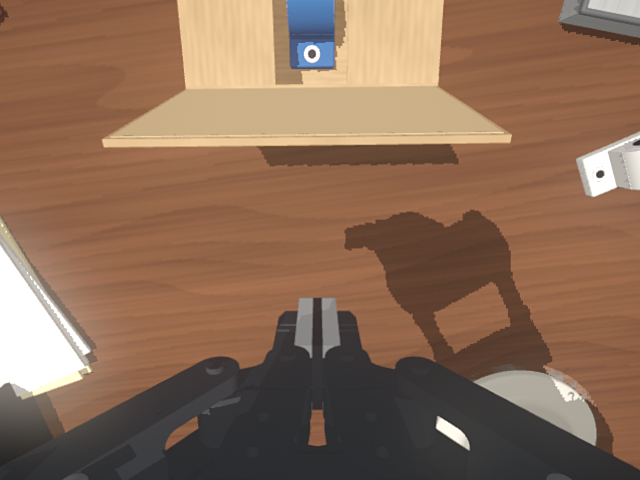

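View pics/s19.png

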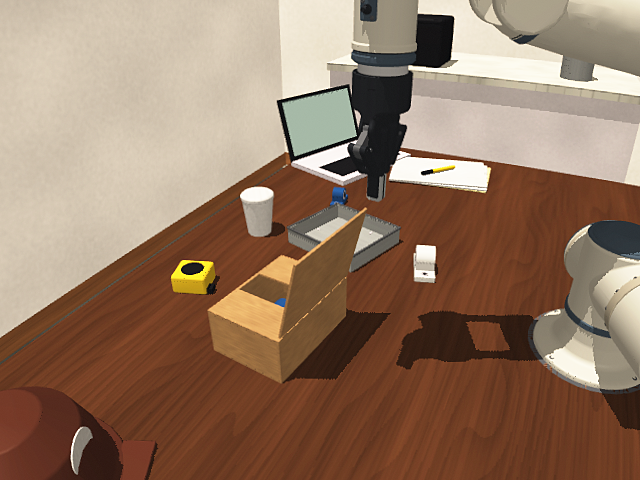

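Both flaps lie flat. The fingers are behind the lid, whose free edge is at row ~140. I descend and then push it forward.

```bash
python3 -m crank '[[-5,-4,15,0,-0.5,0,0],[-2,0,35,0,0,0,0],[0,0,35,0,0,0,0],[0,0,20,0,0,0,0],[0,0,0,0,0,0,0],[0,0,0,0,0,0,0]]'
python3 -c "
from h import *
st((-120,0,210))"
```

```text
time_s: 27.88
tcp_pos: [0.3565, 0.213, 0.1977]
tool_rot: [-3.131, 0.212, 0.013]
force: [-0.1, 0.4, 0.7]
grip_width: -0.0003
carton mm [-178.9   -0.4  197.7] force [-0.1  0.4  0.7] t 27.88
(-120, 0, 210) ('turn', array([-0.2,  0.5, -0.6]), 'then shift', array([ 58.9,  -0.4, -12.3])) [ 58.8  -1.  -12.8]
```

```bash
python3 -m crank '[[25,0,-7,0,0.5,-0.5,0],[25,0,-6,0,0,0,0],[20,0,-3,0,0,0,0],[20,0,0,0,0,0,0],[20,0,3,0,0,0,0],[20,0,4,0,0,0,0],[15,0,6,0,0,0,0],[0,0,0,0,0,0,0]]'
python3 -c "
from h import *
st((-31,0,197),(12,0,156));shot('side','s20')"
```

```text
time_s: 28.88
tcp_pos: [0.5083, 0.195, 0.2088]
tool_rot: [-3.127, 0.199, -0.014]
force: [-0.3, 0.1, -0.2]
grip_width: 0.0
carton mm [-26.    0.8 208.8] force [-0.3  0.1 -0.2] t 28.88
(-31, 0, 197) ('turn', array([-0.5, -0.5, -0.1]), 'then shift', array([-5. ,  0.8, 11.8])) [-5.1  0.9 11.8]
(12, 0, 156) ('turn', array([-0.5, -0.5, -0.1]), 'then shift', array([38. ,  0.8, 52.8])) [37.5  1.2 53.1]
```

View pics/s20.png

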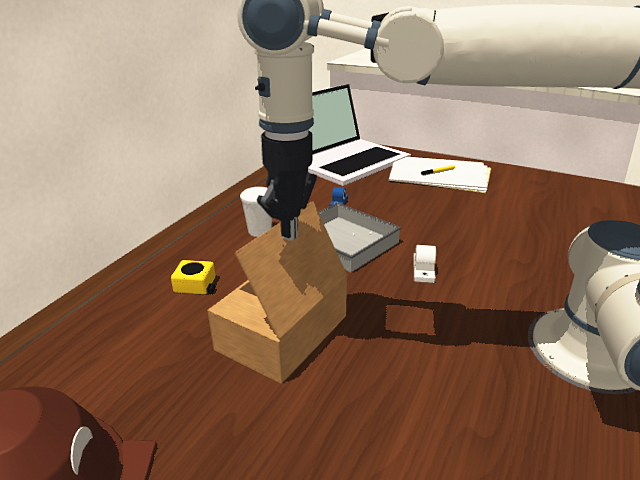

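The lid is past vertical and folding forward. Continue forward and down.

```bash
python3 -m crank '[[10,0,10,0,-0.5,0,0],[12,0,14,0,0,0,0],[10,0,16,0,0,0,0],[8,0,18,0,0,0,0],[5,0,18,0,0,0,0],[3,0,15,0,0,0,0],[0,0,6,0,0,0,0],[0,0,0,0,0,0,0],[0,0,0,0,0,0,0]]'
python3 -c "
from h import *
st((30,0,100));shot('side','s21')"
```

```text
time_s: 30.05
tcp_pos: [0.5577, 0.19, 0.1051]
tool_rot: [-3.126, 0.197, 0.001]
force: [-0.2, 0.1, -0.2]
grip_width: -0.0001
carton mm [ 23.6   2.  105.1] force [-0.2  0.1 -0.2] t 30.05
(30, 0, 100) ('turn', array([-0.5,  0.1, -0. ]), 'then shift', array([6.4, 2. , 5.1])) [6.4 2.1 5.1]
```

View pics/s21.png

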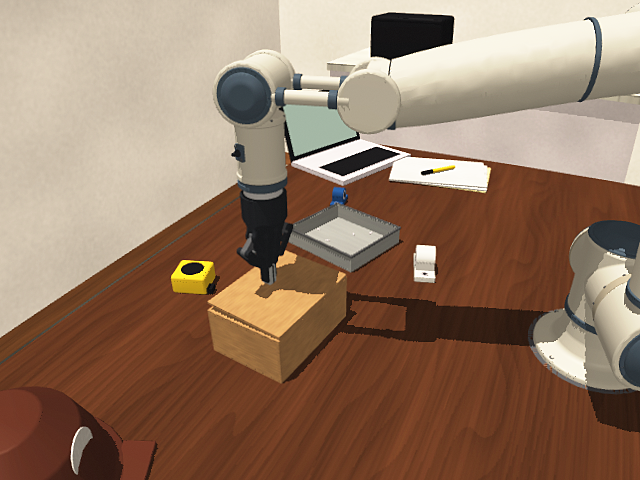

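```bash
python3 -m crank '[[6,2,2.5,-0.5,0,0,0],[0,0,2,0,0,0,0],[0,0,0,0,0,0,0]]';  python3 -m crank '[[0,0,2,0,0,0,0],[0,0,0,0,0,0,0]]'; python3 -m crank '[[0,0,1.5,0,0,0,0],[0,0,0,0,0,0,0]]'; python3 -m crank '[[0,0,1.5,0,0,0,0],[0,0,0,0,0,0,0]]';python3 -m crank '[[0,0,1.5,0,0,0,0],[0,0,0,0,0,0,0]]'
```

```text
time_s: 30.48
tcp_pos: [0.5645, 0.1874, 0.1021]
tool_rot: [-3.135, 0.197, -0.002]
force: [-0.5, 0.6, -0.4]
grip_width: 0.0001
time_s: 30.72
tcp_pos: [0.5645, 0.1874, 0.1]
tool_rot: [-3.135, 0.197, -0.002]
force: [-1.0, -0.3, 0.4]
grip_width: -0.0
time_s: 30.98
tcp_pos: [0.5644, 0.1874, 0.0984]
tool_rot: [-3.135, 0.197, -0.002]
force: [-0.3, -0.6, 0.5]
grip_width: 0.0002
time_s: 31.22
tcp_pos: [0.5647, 0.1876, 0.0983]
tool_rot: [-3.134, 0.197, -0.004]
force: [-0.4, -0.5, -0.9]
grip_width: 0.0006
time_s: 31.48
tcp_pos: [0.5649, 0.1876, 0.0981]
tool_rot: [-3.134, 0.197, -0.006]
force: [-0.7, 0.5, 0.4]
grip_width: -0.0
```

Stopped at z≈98 mm, which is hinge 96 plus 2, so the lid is flat. I retract straight up and check.

```bash
python3 -m crank '[[0,0,0.5,0,0,0,0],[0,0,0,0,0,0,0],[0,0,-15,0,0,0,0],[0,0,-35,0,0,0,0],[0,0,-45,0,0,0,0],[0,0,-45,0,0,0,0],[-40,0,-30,0,0,0,0],[-40,40,0,0,0,0,0],[-20,50,0,0,0,0,0],[0,50,0,0,0,0,0],[0,30,0,0,0,0,0],[0,0,0,0,0,0,0]]'
python3 - <<'E'
from h import *
np.set_printoptions(precision=4,suppress=True)
shot('side','s22');shot('top','t22')
ct,cs=cam('top'),cam('side')
a=nets.pinpoint('lid_edge','top');b=nets.pinpoint('lid_edge','side')
print(a[:2],b[:2])
if a and b: x,r=tri([(ct,a[0]['pixel'][::-1]),(cs,b[0]['pixel'][::-1])]);print(tc(x),r)
a=cv2.imread('pics/s22.png')[170:390,170:410];b=cv2.imread('pics/t22.png')[80:300,80:320]
cv2.imwrite('pics/c22.png',cv2.resize(np.vstack([a,b]),None,fx=1.35,fy=1.35))
E
```

```text
time_s: 32.98
tcp_pos: [0.4401, 0.0279, 0.2782]
tool_rot: [-3.134, 0.195, -0.015]
force: [-0.4, -0.1, -0.2]
grip_width: -0.0002
[{'pixel': [212.9, 194.2], 'score': 0.83}] [{'pixel': [280.1, 243.5], 'score': 0.89}]
[82.9  2.  86.7] [1.2, 1.2]
```

View pics/c22.png

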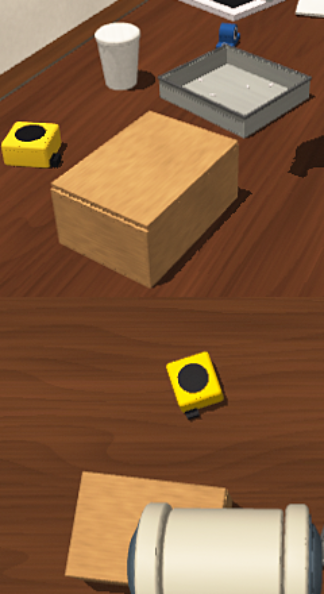

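View pics/t22.png

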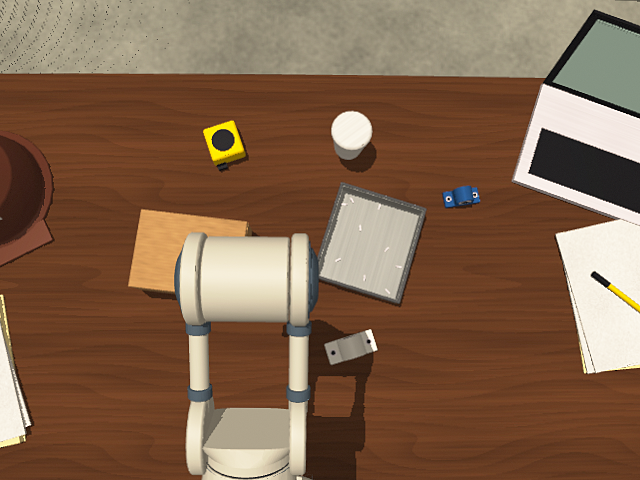

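The carton is shut flat, and the cup (351,133), tape measure (224,143) and look-alikes are where they were. The arm is clear, so I hand in.

```bash
python3 -c "
from workcell import job
print(job.finish_job())"
```

```text
the job is handed in; nothing more can be done
None
```

The larger blue bearing block is out of the catch tray and standing base down in the middle of the carton floor. I then folded in the left flap, the right flap and the lid, in that order. I handed the job in at about 33 s of the 72 s allowed.

**Block set-down:** the height stopped changing at 24.2 mm and the load force fell from about 4 N to 0 before I opened the fingers. A wrist picture then showed the block upright in the carton.

**Flaps and lid:** each flap stopped at a fingertip height of 90.1 mm and the lid at about 98 mm. Both are the hinge height plus half the panel thickness, so they are flat. Measured forces while pressing stayed near 1 N.

**Last pictures:** the lid is closed flat, the tray is empty, and the cup, tape measure and both look-alikes are where they were. In the top view the arm covered part of the carton, but the side view showed all of it.

**Checks that disagreed:**
- The network's triangulated lid-edge point was about 9 mm low and 8 mm far (height 87 mm against 96 expected). I put this down to network error, because the fingertip contact and the picture both show a flat lid.
- Before the grasp, two wrist views differed by about 4 mm on the block's position. I split the difference, and the grip closed at 39.4 mm against the hump's nominal 40 mm.

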